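# Load a swing-out rotor in balance

## Robot

A 6-joint arm with a two-finger parallel gripper is mounted at the origin on a cart in front of the work surface, level with it; the furniture and walls round the work are solid. World frame = base frame: x ahead of the robot, y to its left, z up, the work surface at z = 0. Lengths are in m, angles in degrees, forces in N, time in s.
With the tool pointing down it reaches from about 0.25 to 0.725 m from the base axis. Payload 9.7 kg.
Tool frame: the origin (TCP) lies between the finger pads; the fingertips stand 25 mm ahead of it and the grasp point (between the pads) lies 6 mm ahead of it; z points along the fingers, y is the line along which they close (so a half turn about z gives the same grasp; the last joint's range is limited). The gripper opens to 85 mm and grips with 20 to 120 N. Pads are 22 mm wide; open, the fingers measure 114 mm over their backs; the gripper's body (76 mm by 85 mm) begins 54 mm behind the grasp point. The pads swing forward as they close: fully open they stand 13 mm farther back than shut.
Start: joints at [73.167, 4.979, 10.078, 95.1, 0, 90], TCP at [0.159, 0.526, 0.256] pointing down, gripper open.
Joint ranges: [-179.16, 179.16], [-48.56, 103.87], [-65.8, 70.77], [-126.05, 130.52], [-82.76, 87.17], [-180, 180]. Speed limits (degrees/s): [127.2, 127.2, 147.25, 180, 180, 180].

## Interface

Orientations are given as [roll, pitch, yaw] about the fixed x, y, z axes, in that order (R = Rz(yaw) Ry(pitch) Rx(roll)).
In Python, from workcell import bot, eyes gives the robot as it stands (bot), with the cameras (eyes).
- The arm moves only by the shell command python3 drive.py [FORCE], which reads ROWS from standard input. ROWS is one flat JSON list of numbers that holds 1 to 5 rows one after another, with no inner brackets; each row has 5 numbers: dx, dy, dz in m, then a turn about the tool's z in degrees, then the finger opening in m; each row is the pose to reach, as a shift and turn from the pose commanded when the command began, along the tool's axes at that moment; what a row does not reach only later rows make up. A row lasts 1/12 s, in which the tool goes at most 0.0417 m and 7.16 degrees, less where a joint would pass 70% of its speed; a pose out of reach is approached as far as the arm can. The fingers move at their own pace and stop on an object; FORCE is the grip in N (left out, the last holds). Time passes only in rows, so rows that do not move let the fingers close. It prints the time, the measured TCP pose, the force, the opening and the grip force at its end. Input that does not fit is refused with a message, and nothing moves.
- bot.get_obs(): the state, without advancing time (a new reading comes with each control period).
- eyes.camera(name): name is "side" or "top"; returns the picture (384x512x3 uint8, blue, green, red); there is no depth.
- eyes.camera_info(name): a dict with "mtx" (3x3 intrinsics, pixels), "k1" (the pictures are not rectified: a ray, as slopes to the right and down, at radius r is drawn at 1 + k1 r^2 times it, then the intrinsics apply), "extrinsics" (4x4, takes a point from camera to world coordinates). Camera axes: x right, y down, z forward; pixel columns grow to the right and rows downward; lengths in m; the calibration is good to about 2 mm. A picture is of the moment at which its call begins. camera_info takes no time and is no camera call.
- bot.job_done(): hands the job in; it is judged then, once.
The state is a dict: "time": time; "q": joint angles; "qd": joint speeds; "joint_efforts": joint torques, N m; "ee_pos": TCP position; "tcp_rot": TCP orientation; "wrist_force": force on the tool from outside, world axes, zero at the start; "torque": the same for the moment, N m; "opening": finger opening in m; "grasp_force": force on a finger pad.
Only numpy, scipy, OpenCV 4.12 (cv2) and the standard library are available. Lean on these libraries where they do the work, as an engineer would, in place of code of your own. Each camera call takes 0.05 s, during which the arm holds its last target. There are 200 camera calls.

## Task

Load the centrifuge rotor for a balanced run: put the two 50 ml tubes from the blue rack into the two large bare steel buckets opposite each other, and the two 15 ml tubes from the orange rack into the two buckets with white reducers. Seat every tube upright and fully down in its own bucket, and let go.

Things in the scene. Friction and masses are not known exactly. Their poses are not given: they have to be found in the camera images.
- tube_50_a: 50 ml tube, blue screw cap, upright in the short blue rack (62 mm high); 30 g. 114 mm tall, body 28 mm across with conical foot, cap 32 mm across, the top 12 mm. Origin at its foot on the axis, z up along the tube: top at +114 mm. At the start the foot is 4 mm above the worktop. Loose in its cell: grip the cap (up to 50 N is fine) from above and draw it straight up.
- tube_50_b: 50 ml tube, blue screw cap, upright in the short blue rack (62 mm high); 30 g. 114 mm tall, body 28 mm across with conical foot, cap 32 mm across, the top 12 mm. Origin at its foot on the axis, z up along the tube: top at +114 mm. At the start the foot is 4 mm above the worktop. Loose in its cell: grip the cap (up to 50 N is fine) from above and draw it straight up.
- tube_15_a: 15 ml tube, blue screw cap, upright in the long orange rack (57 mm high); 12 g. 118 mm tall, body 16 mm across with conical foot, cap 20 mm across, the top 12 mm. Origin at its foot on the axis, z up along the tube: top at +118 mm. At the start the foot is 4 mm above the worktop. Loose in its cell: grip the cap (up to 50 N is fine) from above and draw it straight up.
- tube_15_b: 15 ml tube, blue screw cap, upright in the long orange rack (57 mm high); 12 g. 118 mm tall, body 16 mm across with conical foot, cap 20 mm across, the top 12 mm. Origin at its foot on the axis, z up along the tube: top at +118 mm. At the start the foot is 4 mm above the worktop. Loose in its cell: grip the cap (up to 50 N is fine) from above and draw it straight up.
- bucket_large_a: large bare steel bucket of the rotor, for a 50 ml tube: 41 mm across, straight bore 33 mm, flat floor. Hangs on two pins, swings outward only. Origin on its axis at the pins, 76 mm above the worktop; x away from the rotor's hub, y along the pins, z up. Mouth 20 mm above the origin, floor 53 mm below; a seated tube's foot rests on the floor.
- bucket_large_b: large bare steel bucket of the rotor, for a 50 ml tube: 41 mm across, straight bore 33 mm, flat floor. Hangs on two pins, swings outward only. Origin on its axis at the pins, 76 mm above the worktop; x away from the rotor's hub, y along the pins, z up. Mouth 20 mm above the origin, floor 53 mm below; a seated tube's foot rests on the floor.
- bucket_small_a: rotor bucket with white plastic reducer (flange 44 mm across), for a 15 ml tube: bore 20 mm, flared to 24 mm at the mouth, flat floor. Hangs on two pins, swings outward only. Origin on its axis at the pins, 76 mm above the worktop; x away from the rotor's hub, y along the pins, z up. Mouth 20 mm above the origin, floor 53 mm below; a seated tube's foot rests on the floor.
- bucket_small_b: rotor bucket with white plastic reducer (flange 44 mm across), for a 15 ml tube: bore 20 mm, flared to 24 mm at the mouth, flat floor. Hangs on two pins, swings outward only. Origin on its axis at the pins, 76 mm above the worktop; x away from the rotor's hub, y along the pins, z up. Mouth 20 mm above the origin, floor 53 mm below; a seated tube's foot rests on the floor.
- rotor: grey four-armed swing-out rotor on a round black loading stand, fixed, 190 mm across, hub top at 105 mm. Four buckets hang between its arms, axes 70 mm from the hub: the large pair face to face at its +x and -x, the small pair at +y and -y. Origin under the hub at worktop height, z up.

How it is judged:
By the outcome, as a careful person would: the job done as asked, in the order asked, and still so for the second after the job is handed in, with the robot touching nothing.
It also fails if it takes over 112 s, if anything falls off the work surface, if the arm or the gripper's body presses on something with over 40 N, if the wrist force passes 120 N, or if a joint passes its speed limit or range.

## Working session

There is one attempt and no reset: what is moved stays moved. The work goes in short steps, Python scripts to look and compute and a shell command to move; the robot and the scene stay as the last step left them, time stands still between calls to the robot, and variables do not carry over. Pictures are saved under pics/ and viewed, at most 14 in all, crops included, and the job is handed in when it is done.

```bash
ls; mkdir -p pics
python3 - <<'E'
from workcell import bot, eyes
import cv2
for n in("top","side"):
    cv2.imwrite(f"pics/{n}0.png",eyes.camera(n)); i=eyes.camera_info(n); print(n,i["mtx"],i["k1"],i["extrinsics"])
o=bot.get_obs(); print(o)
E
```

```text
drive.py
pics
workcell.py
top [[400.74357868   0.         257.22429082]
 [  0.         400.74357868 190.7519639 ]
 [  0.           0.           1.        ]] -0.08259666540071389 [[ 0.0079689  -0.9975801   0.06906837  0.47495824]
 [-0.99973634 -0.00646056  0.02203436 -0.09603147]
 [-0.02153482 -0.06922575 -0.99736856  1.04632525]
 [ 0.          0.          0.          1.        ]]
side [[365.46567949   0.         259.2681329 ]
 [  0.         365.46567949 190.96001343]
 [  0.           0.           1.        ]] -0.07688570114447801 [[-0.82655798 -0.36660684  0.42708469  0.19133206]
 [-0.5628505   0.53688156 -0.62845645  0.44229458]
 [ 0.00110254 -0.75984052 -0.65010858  0.6374452 ]
 [ 0.          0.          0.          1.        ]]
{'time': 0.1, 'q': array([7.31667079e+01, 5.00877733e+00, 1.00384302e+01, 9.51011817e+01,
       6.85249255e-04, 9.00007868e+01]), 'qd': array([-0.02241614, -0.08234835,  0.18136839,  0.06931058, -0.0397414 ,
        0.09953938]), 'joint_efforts': array([ 4.50690486e-04, -5.21563482e+01,  4.65653300e+01,  1.59575668e-02,
        3.46161210e-05, -9.54027854e-06]), 'ee_pos': array([0.15921567, 0.52625318, 0.25564096]), 'tcp_rot': array([-1.79928471e+02, -6.84266472e-04,  1.63165920e+02]), 'wrist_force': array([0.49834137, 1.11971199, 0.35096441]), 'torque': array([-0.01678481, -0.02285514,  0.06092781]), 'grasp_force': 0.0, 'opening': 0.08570919661404927}
```

View pics/top0.png

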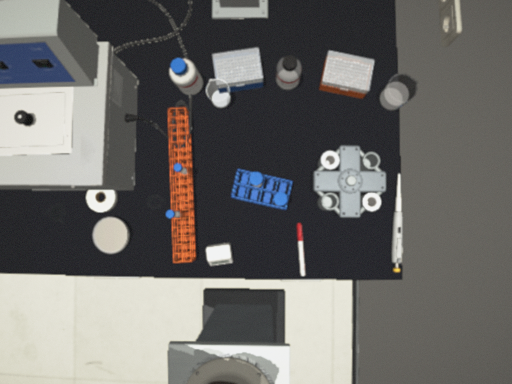

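View pics/side0.png

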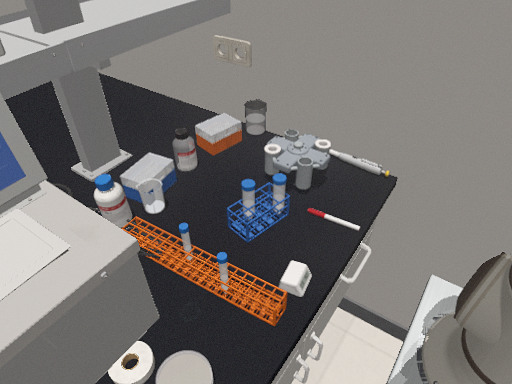

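Top view: the 50 ml caps are near (256,178) and (281,198), and the 15 ml caps near (178,168) and (170,214). The rotor hub is near (350,181). The white reducers are at (331,159) and (372,202), the bare buckets at (372,160) and (327,201). The side view agrees.

```bash
cat > h.py <<'E'
import numpy as np,cv2
from workcell import bot, eyes
def cam(n):
    i=eyes.camera_info(n); return i["mtx"],np.array([i["k1"],0,0,0,0.]),i["extrinsics"]
def ray(n,uv):
    K,d,E=cam(n); p=cv2.undistortPoints(np.array([[uv]],float),K,d)[0,0]
    return E[:3,3],E[:3,:3]@np.array([*p,1])
def onz(n,uv,z):
    o,r=ray(n,uv); return o+r*(z-o[2])/r[2]
def proj(n,P):
    K,d,E=cam(n); P=(np.atleast_2d(P)-E[:3,3])@E[:3,:3]
    return cv2.projectPoints(P,np.zeros(3),np.zeros(3),K,d)[0][:,0]
def two(a,b):
    (o1,r1),(o2,r2)=ray("top",a),ray("side",b)
    t=np.linalg.lstsq(np.c_[r1,-r2],o2-o1,rcond=None)[0]
    p,q=o1+r1*t[0],o2+r2*t[1]; return (p+q)/2,np.linalg.norm(p-q)
def crop(img,x0,y0,w,h,s,f): cv2.imwrite(f,cv2.resize(img[y0:y0+h,x0:x0+w],None,fx=s,fy=s,interpolation=cv2.INTER_CUBIC))
def blobs(img,lo,hi,amin=15):
    m=cv2.inRange(cv2.cvtColor(img,cv2.COLOR_BGR2HSV),lo,hi)
    n,l,s,c=cv2.connectedComponentsWithStats(m); return [(c[i].round(2),s[i]) for i in range(1,n) if s[i][4]>=amin]
E
python3 - <<'E'
from h import *
a=cv2.imread("pics/top0.png"); b=cv2.imread("pics/side0.png")
for p in[(256,178),(281,198),(178,168),(170,214)]: print(a[p[1],p[0]],cv2.cvtColor(a,cv2.COLOR_BGR2HSV)[p[1],p[0]])
print(cv2.cvtColor(a,cv2.COLOR_BGR2HSV)[170:192,236])
c1=cv2.resize(a[140:225,300:400],None,fx=4,fy=4,interpolation=cv2.INTER_CUBIC)
c2=cv2.resize(a[140:225,225:325],None,fx=4,fy=4,interpolation=cv2.INTER_CUBIC)
cv2.imwrite("pics/c1.png",np.hstack([c2,c1]))
E
```

```text
[219 138  74] [107 169 219]
[219 139  75] [107 168 219]
[223 143  80] [107 164 223]
[222 140  78] [107 165 222]
[[111 116  75]
 [110 143  98]
 [108 148 136]
 [109 145 149]
 [109 146 133]
 [107 146 145]
 [106 149 188]
 [106 156 203]
 [108 153 183]
 [108 155 158]
 [109 155 155]
 [109 154 167]
 [108 156 177]
 [108 160 179]
 [108 159 149]
 [108 161 130]
 [109 155 161]
 [108 160 155]
 [110 151 127]
 [110 143  91]
 [110 128  82]
 [110 129  87]]
```

View pics/c1.png

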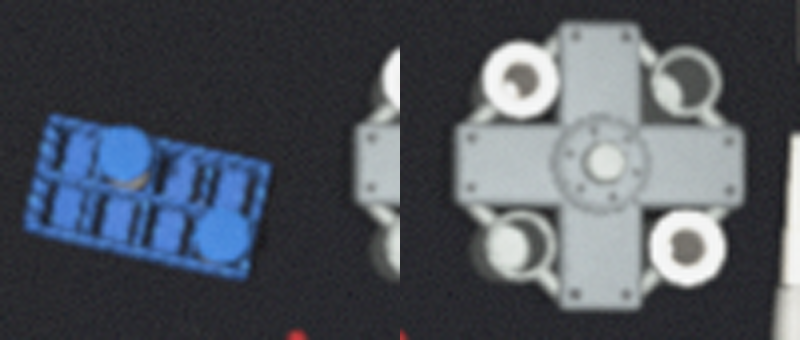

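The crop shows the 50 ml caps at about (256.2,178.2) and (280.5,198.7). The reducers are at (330,159.5) and (371.5,201.5), the bare buckets at (371.5,160) and (330,201). The hub is at (351,180.5), and the arms run along the image axes. Next, exact positions.

Run:
```python
from h import *
np.set_printoptions(precision=4,suppress=True)
a=cv2.imread("pics/top0.png"); b=cv2.imread("pics/side0.png")
print("top");[print(c,s) for c,s in blobs(a,(100,140,205),(115,255,255))]
print("side");[print(c,s) for c,s in blobs(b,(98,150,90),(115,255,255))]
print("white top");[print(c,s,s[2:4]) for c,s in blobs(a[140:225,300:400],(0,0,215),(180,50,255))]
m=cv2.GaussianBlur(a[140:225,300:400],(0,0),.6)
g=cv2.cvtColor(cv2.resize(m,None,fx=4,fy=4,interpolation=cv2.INTER_CUBIC),cv2.COLOR_BGR2GRAY)
c=cv2.HoughCircles(g,cv2.HOUGH_GRADIENT,1.5,80,param1=80,param2=20,minRadius=26,maxRadius=46)
for x,y,r in c[0]: 
    uv=((x+.5)/4-.5+300,(y+.5)/4-.5+140); print(np.array(uv),r/4,onz("top",uv,.096))
```

```text
top
[178.42  66.05] [173  60  10  11  57]
[177.28 167.19] [175 164   6   7  32]
[255.23 178.21] [250 173  12  12 115]
[244.22 178.72] [242 174   5  10  32]
[269.78 185.78] [267 181   6   9  23]
[280.36 195.99] [274 184  13  21 151]
[241.33 191.37] [239 188   5   8  30]
[253.94 194.43] [252 191   5   8  35]
[266.58 197.58] [264 194   6   8  36]
[169.48 213.61] [167 211   6   7  33]
side
[103.48 182.  ] [ 95 173  18  18 233]
[169.91 179.6 ] [164 173  12  15  70]
[279.13 178.6 ] [272 173  15  12 140]
[247.86 184.39] [241 179  15  12 147]
[256.18 215.59] [ 227  182   63   60 1244]
[132.19 193.67] [123 186  19  16 140]
[183.19 227.4 ] [179 222  10  11  88]
[221.58 257.32] [217 252  11  12 105]
white top
[29.64 19.62] [ 21  11  18  18 182] [18 18]
[66.38 22.19] [65 20  4  5 16] [4 5]
[98.19 62.18] [ 97  35   3  50 124] [ 3 50]
[51.2  40.08] [48 37  7  7 40] [7 7]
[71.3  61.26] [ 63  53  18  18 179] [18 18]
[26.66 61.4 ] [23 57  8 10 58] [ 8 10]
[371.0625 201.3125] 9.2 [ 0.5174 -0.3457  0.096 ]
[369.5625 161.5625] 10.4375 [ 0.6125 -0.3433  0.096 ]
[330.1875 199.8125] 10.025 [ 0.5204 -0.2483  0.096 ]
[329.4375 160.0625] 9.6125 [ 0.6154 -0.247   0.096 ]
[376.6875 181.8125] 11.2625 [ 0.564  -0.3597  0.096 ]
[351.5625 206.9375] 11.2625 [ 0.5038 -0.299   0.096 ]
[384.5625 217.0625] 11.2625 [ 0.4802 -0.3776  0.096 ]
```

Run:
```python
from h import *
np.set_printoptions(precision=4,suppress=True)
w1=onz("top",(329.64,159.62),.096); w2=onz("top",(371.3,201.26),.096); hub=onz("top",(351.2,180.08),.105)
C=(w1+w2)/2; d=w2-w1; print(w1,w2,np.linalg.norm(d),"C",C,"hub",hub)
u=d/np.linalg.norm(d); v=np.array([-u[1],u[0],0]); print("yaw of small axis",np.degrees(np.arctan2(u[1],u[0])))
for s in(1,-1): print("large",C+s*.07*v,"px",proj("top",(C+s*.07*v)+[0,0,0]))
a=cv2.imread("pics/top0.png")
g=cv2.resize(a[160:215,235:300,2],None,fx=6,fy=6,interpolation=cv2.INTER_CUBIC)  # red channel
s=cv2.resize(a[160:215,235:300],None,fx=6,fy=6,interpolation=cv2.INTER_CUBIC)
m=cv2.inRange(cv2.cvtColor(s,cv2.COLOR_BGR2HSV),(100,140,212),(115,255,255))
m=cv2.morphologyEx(m,cv2.MORPH_OPEN,cv2.getStructuringElement(cv2.MORPH_ELLIPSE,(41,41)))
n,l,st,c=cv2.connectedComponentsWithStats(m)
for i in range(1,n):
    uv=(c[i]+.5)/6-.5+[235,160]; print("50 cap",uv,st[i][2:]/6,onz("top",uv,.118))
for uv in[(177.28,167.19),(169.48,213.61)]: print("15 cap",onz("top",uv,.122))
for A,B,h in[((255.23,178.21),(247.86,184.39),.112),((280.4,198.6),(279.13,178.6),.112),((177.28,167.19),(183.19,227.4),.116),((169.48,213.61),(221.58,257.32),.116)]:
    print("two",*two(A,B),"side@",onz("side",B,h))
for w in(w1,w2): print("side px of white",proj("side",w))
```

```text
[ 0.6164 -0.2475  0.096 ] [ 0.5175 -0.3462  0.096 ] 0.1397798666713372 C [ 0.567  -0.2968  0.096 ] hub [ 0.5668 -0.2967  0.105 ]
yaw of small axis -135.05217077773202
large [ 0.6164 -0.3464  0.096 ] px [[370.8371 159.9465]]
large [ 0.5175 -0.2473  0.096 ] px [[329.7907 201.004 ]]
50 cap [255.4356 178.2783] [ 11.      11.5    605.8333] [ 0.5683 -0.0711  0.118 ]
50 cap [279.9955 198.441 ] [ 11.6667  11.8333 642.5   ] [ 0.5217 -0.1284  0.118 ]
15 cap [0.593 0.112 0.122]
15 cap [0.4844 0.128  0.122 ]
two [ 0.5697 -0.0701  0.1123] 0.0015826609634519765 side@ [ 0.5707 -0.07    0.112 ]
two [ 0.5228 -0.129   0.1112] 0.0024509800851010076 side@ [ 0.5234 -0.1277  0.112 ]
two [0.5945 0.1139 0.1162] 0.001888749200418161 side@ [0.5956 0.1142 0.116 ]
two [0.4851 0.1298 0.1164] 0.001656794752201627 side@ [0.4861 0.13   0.116 ]
side px of white [[272.9571 147.6422]]
side px of white [[323.3237 142.4409]]
```

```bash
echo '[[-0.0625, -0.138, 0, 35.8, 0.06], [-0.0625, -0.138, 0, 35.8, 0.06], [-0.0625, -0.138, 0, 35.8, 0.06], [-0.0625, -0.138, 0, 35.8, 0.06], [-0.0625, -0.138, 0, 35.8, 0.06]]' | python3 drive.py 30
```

```text
refused: ROWS must be one flat list, 5 numbers to a row, no inner brackets. Nothing was moved.
```

Refused on format, not on reach. It needs one flat list, 5 numbers to a row, no inner brackets.

```bash
echo '[-0.0625, -0.138, 0, 35.8, 0.06, -0.0625, -0.138, 0, 35.8, 0.06, -0.0625, -0.138, 0, 35.8, 0.06, -0.0625, -0.138, 0, 35.8, 0.06, -0.0625, -0.138, 0, 35.8, 0.06]' | python3 drive.py 30; echo '[-0.131, -0.075, 0, 35.8, 0.06, -0.131, -0.075, 0, 35.8, 0.06, -0.131, -0.075, 0, 35.8, 0.06, -0.131, -0.075, 0, 35.8, 0.06, -0.131, -0.075, 0, 35.8, 0.06]' | python3 drive.py
```

```text
time: 0.52
ee_pos: [0.1793, 0.3725, 0.257]
tcp_rot: [180.0, 0.0, 126.9]
wrist_force: [-0.0, -0.2, -1.2]
opening: 0.0598
grasp_force: 0.0
time: 0.93
ee_pos: [0.199, 0.2232, 0.2568]
tcp_rot: [179.9, -0.0, 91.1]
wrist_force: [0.4, 0.5, 0.4]
opening: 0.0599
grasp_force: 0.0
```

```bash
echo '[-0.15, 0.13, 0, 1.2, 0.06, -0.15, 0.13, 0, 1.2, 0.06, -0.15, 0.13, 0, 1.2, 0.06, -0.15, 0.13, 0, 1.2, 0.06, -0.15, 0.13, 0, 1.2, 0.06]' | python3 drive.py; echo '[-0.15, 0.13, 0, 0, 0.06, -0.15, 0.13, 0, 0, 0.06, -0.15, 0.13, 0, 0, 0.06, -0.15, 0.13, 0, 0, 0.06, -0.15, 0.13, 0, 0, 0.06]' | python3 drive.py;echo '[-0.054, 0.061, 0.02, 0, 0.06, -0.054, 0.061, 0.02, 0, 0.06, -0.054, 0.061, 0.02, 0, 0.06, -0.054, 0.061, 0.02, 0, 0.06]' | python3 drive.py; python3 -c "
from workcell import bot, eyes;o=bot.get_obs();print(o['ee_pos'],o['tcp_rot'],o['q'],o['qd'])"
```

```text
time: 1.35
ee_pos: [0.334, 0.0782, 0.2563]
tcp_rot: [180.0, -0.0, 90.4]
wrist_force: [0.5, 1.5, -0.4]
opening: 0.0601
grasp_force: 0.0
time: 1.77
ee_pos: [0.4653, -0.0717, 0.2555]
tcp_rot: [-180.0, 0.0, 90.3]
wrist_force: [1.1, 0.9, 0.2]
opening: 0.0598
grasp_force: 0.0
time: 2.1
ee_pos: [0.5257, -0.1238, 0.2335]
tcp_rot: [-179.7, -0.1, 90.2]
wrist_force: [-0.6, 0.5, 1.5]
opening: 0.0602
grasp_force: 0.0
[ 0.52573817 -0.12379327  0.23350811] [-1.79728008e+02 -6.49955987e-02  9.02441484e+01] [-1.32497031e+01  3.45703355e+00  5.93179468e+00  9.27544109e+01
 -2.65982814e-04  7.65059949e+01] [ 1.71950606 -4.26526486 -0.8105585   1.48844512  0.20154987  0.61817494]
```

```bash
echo '[-0.0047, -0.0035, 0, 0.2, 0.06, -0.0047, -0.0035, 0, 0.2, 0.06, -0.0047, -0.0035, 0, 0.2, 0.06]' | python3 drive.py
python3 - <<'E'
from h import *
for i in range(2):
    o=bot.get_obs();print(o['ee_pos'],o['tcp_rot'],o['qd'].round(2)); a=eyes.camera("top")
b=eyes.camera("side")
x=a[110:235,215:365]; y=b[90:240,200:350]
cv2.imwrite("pics/g1.png",np.hstack([cv2.resize(x,(400,333),interpolation=2),cv2.resize(y[:125],(400,333),interpolation=2)]))
print(proj("top",[[.522,-.1285,.21]]),proj("side",[[.522,-.1285,.21]]))
E
```

```text
time: 2.35
ee_pos: [0.5213, -0.1268, 0.2375]
tcp_rot: [179.9, 0.0, 90.2]
wrist_force: [0.3, -0.1, 0.2]
opening: 0.0602
grasp_force: 0.0
[ 0.52131273 -0.12681917  0.23751196] [1.79898585e+02 2.33039865e-02 9.01917653e+01] [ 0.4  -0.01  0.14 -0.29  0.09 -0.01]
[ 0.52144125 -0.12670927  0.23753787] [1.79886209e+02 2.30792058e-02 9.02013101e+01] [ 0.22  0.25  0.13 -0.17  0.04 -0.05]
[[281.57028064 196.10386347]] [[281.54250948 142.69844217]]
```

View pics/g1.png

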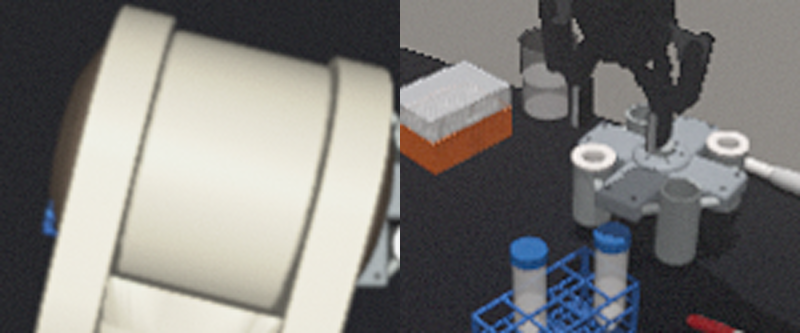

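The top view is covered by the arm. In the side view the open fingers are at about (266,137) and (296,145), astride the tube axis at the predicted spot. I'll descend and grip.

```bash
echo '[-0.0018, 0.0005, 0.1, 0, 0.06, -0.0018, 0.0005, 0.1, 0, 0.06, -0.0018, 0.0005, 0.1225, 0, 0.06, -0.0018, 0.0005, 0.1225, 0, 0.06, -0.0018, 0.0005, 0.1225, 0, 0.06]' | python3 drive.py; echo '[0, 0, 0, 0, 0.02, 0, 0, 0, 0, 0.02, 0, 0, 0, 0, 0.02, 0, 0, 0, 0, 0.02, 0, 0, 0, 0, 0.02]' | python3 drive.py 40
```

```text
time: 2.92
ee_pos: [0.5213, -0.1285, 0.1133]
tcp_rot: [-179.8, -0.0, 90.2]
wrist_force: [0.6, 0.6, 1.1]
opening: 0.0599
grasp_force: 0.0
time: 3.33
ee_pos: [0.5241, -0.1294, 0.1169]
tcp_rot: [179.7, 0.1, 90.2]
wrist_force: [0.6, 1.1, 8.9]
opening: 0.0301
grasp_force: 39.2
```

```bash
echo '[0, 0, -0.03, 0, 0.02, 0, 0, -0.06, 0, 0.02, 0, 0, -0.09, 0, 0.02, 0, 0, -0.125, 0, 0.02, 0, 0, -0.125, 0, 0.02]' | python3 drive.py; echo '[-0.059, -0.0045, 0, 0, 0.02, -0.118, -0.0045, 0, 0, 0.02, -0.118, -0.0045, 0, 0, 0.02, -0.118, -0.0045, 0, 0, 0.02, -0.118, -0.0045, 0, 0, 0.02]' | python3 drive.py
python3 - <<'E'
from h import *
b=eyes.camera("side"); o=bot.get_obs();print(o['ee_pos'],o['tcp_rot'],o['wrist_force'])
a=eyes.camera("top")
cv2.imwrite("pics/g2.png",np.hstack([cv2.resize(b[70:230,240:360],(450,600),interpolation=2),cv2.resize(a[130:230,300:358],(348,600),interpolation=2)]))
z=o['ee_pos'][2]
print(proj("side",[[*o['ee_pos'][:2],z-.114],[*o['ee_pos'][:2],z-.018],[.5175,-.2473,.096]]))
E
```

```text
time: 3.75
ee_pos: [0.5241, -0.1295, 0.2471]
tcp_rot: [179.4, 0.2, 90.2]
wrist_force: [1.4, 0.1, 0.2]
opening: 0.0302
grasp_force: 40.7
time: 4.17
ee_pos: [0.5181, -0.2488, 0.2394]
tcp_rot: [180.0, 0.0, 90.0]
wrist_force: [-0.6, 0.2, -1.0]
opening: 0.0305
grasp_force: 40.7
[ 0.51827071 -0.24760462  0.23943251] [1.79954392e+02 5.67480734e-03 9.00807629e+01] [0.15261149 0.59520548 0.62196641]
[[306.56029008 150.2308398 ]
 [309.9762377  115.87985253]
 [305.80003346 160.03184707]]
```

View pics/g2.png

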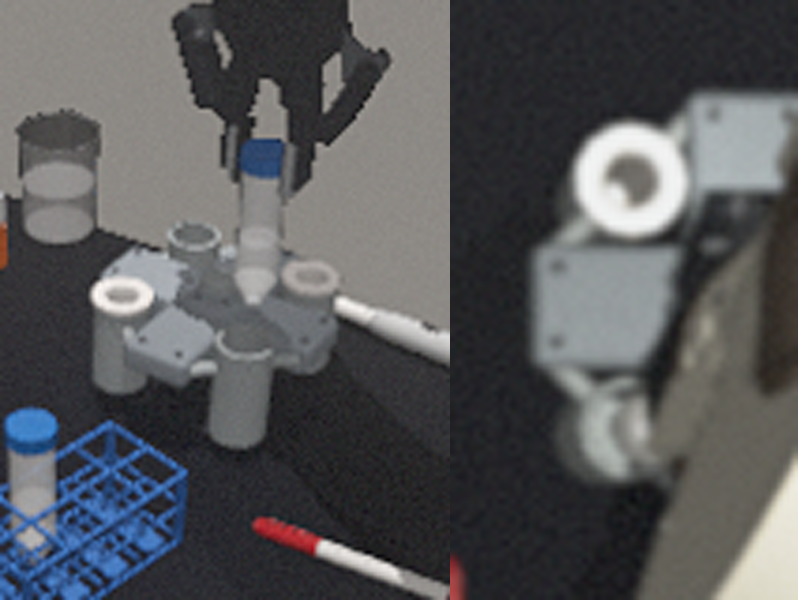

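The side view shows the tube foot at about (307.2,150.5), against (306.6,150.2) predicted, so it hangs true in the grip. The bucket mouth is near (305.2,161.5), against (305.8,160.0) from the top camera. I'll measure the rotor in the side view too.

Run:
```python
from h import *
np.set_printoptions(precision=4,suppress=True)
b=cv2.imread("pics/side0.png")
for uv in[(305.2,161.5),(305.2,161)]: print("large",onz("side",uv,.096))
s=cv2.resize(b[135:160,260:335],None,fx=8,fy=8,interpolation=2)
m=cv2.inRange(cv2.cvtColor(s,cv2.COLOR_BGR2HSV),(0,0,200),(180,60,255))
for c in cv2.findContours(m,cv2.RETR_EXTERNAL,cv2.CHAIN_APPROX_NONE)[0]:
    if cv2.contourArea(c)>1500:
        e=cv2.fitEllipse(cv2.convexHull(c)); uv=(np.array(e[0])+.5)/8-.5+[260,135]; print(uv,np.array(e[1])/8,onz("side",uv,.096))
x=cv2.resize(b[125:185,255:345],None,fx=8,fy=8,interpolation=2); cv2.imwrite("pics/s3.png",x)
```

```text
large [ 0.5157 -0.2409  0.096 ]
large [ 0.5167 -0.2428  0.096 ]
[272.2523 148.0897] [ 9.7185 16.2041] [ 0.6168 -0.2446  0.096 ]
[322.5048 143.084 ] [ 9.0403 15.8322] [ 0.5179 -0.3421  0.096 ]
```

View pics/s3.png

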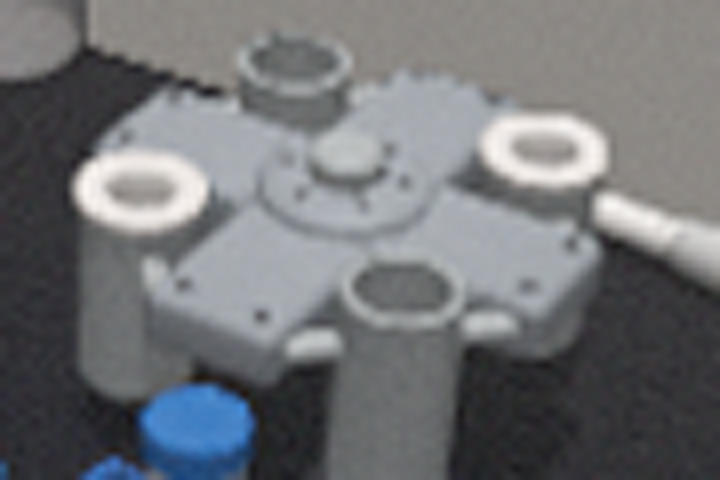

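Side view: near bare mouth at (304.9,160.6), far bare at (291.4,132.3), reducers at (272.3,148.1) and (322.5,143.1). Blending both cameras, the target for the first bucket is about (0.5185,-0.246). I'll lower slowly and watch the forces.

```bash
echo '[0.0015, 0, 0.02, 0, 0.02, 0.0015, 0, 0.04, 0, 0.02, 0.0015, 0, 0.05, 0, 0.02, 0.0015, 0, 0.05, 0, 0.02]' | python3 drive.py; echo '[0, 0, 0.01, 0, 0.02, 0, 0, 0.02, 0, 0.02, 0, 0, 0.02, 0, 0.02, 0, 0, 0.02, 0, 0.02]' | python3 drive.py
```

```text
time: 4.6
ee_pos: [0.5179, -0.2443, 0.1869]
tcp_rot: [-179.9, -0.1, 90.2]
wrist_force: [1.4, -0.8, -0.3]
opening: 0.0305
grasp_force: 40.7
time: 4.93
ee_pos: [0.5183, -0.2455, 0.1686]
tcp_rot: [-180.0, -0.0, 90.2]
wrist_force: [0.3, -0.9, -0.5]
opening: 0.0303
grasp_force: 40.6
```

```bash
echo '[0, 0, 0.01, 0, 0.02, 0, 0, 0.02, 0, 0.02, 0, 0, 0.028, 0, 0.02, 0, 0, 0.028, 0, 0.02, 0, 0, 0.028, 0, 0.02]' | python3 drive.py; echo '[0, 0, 0.003, 0, 0.02, 0, 0, 0.005, 0, 0.02, 0, 0, 0.005, 0, 0.02]' | python3 drive.py
```

```text
time: 5.35
ee_pos: [0.5181, -0.2456, 0.1399]
tcp_rot: [-180.0, -0.0, 90.2]
wrist_force: [2.2, -1.4, -1.7]
opening: 0.0302
grasp_force: 40.5
time: 5.6
ee_pos: [0.5184, -0.2457, 0.1359]
tcp_rot: [180.0, 0.0, 90.2]
wrist_force: [2.2, -1.4, -1.1]
opening: 0.0305
grasp_force: 40.6
```

```bash
echo '[0, 0, 0.002, 0, 0.02, 0, 0, 0.002, 0, 0.02, 0, 0, 0.002, 0, 0.05, 0, 0, 0.002, 0, 0.05, 0, 0, 0.002, 0, 0.05]' | python3 drive.py; echo '[0, 0, -0.02, 0, 0.06, 0, 0, -0.06, 0, 0.06, 0, 0, -0.1, 0, 0.06, 0, 0, -0.1, 0, 0.06, 0, 0, -0.1, 0, 0.06]' | python3 drive.py
python3 - <<'E'
from h import *
b=eyes.camera("side");cv2.imwrite("pics/side4.png",b)
[print(c,s) for c,s in blobs(b,(98,150,90),(115,255,255),60)]
print(proj("side",[[.5185,-.2457,.131],[.5185,-.2457,.137]]),two((279.9,198.4),(279.1,178.6)))
crop(b,230,70,130,130,4.5,"pics/s4.png")
E
```

```text
time: 6.02
ee_pos: [0.5179, -0.2454, 0.1335]
tcp_rot: [-180.0, -0.0, 90.2]
wrist_force: [-1.2, -0.7, -0.7]
opening: 0.0501
grasp_force: 0.0
time: 6.43
ee_pos: [0.519, -0.2459, 0.2363]
tcp_rot: [179.8, 0.1, 90.2]
wrist_force: [0.3, -0.1, -0.6]
opening: 0.0597
grasp_force: 0.0
[303.69 149.95] [299 145  12   9  65]
[170.   178.78] [163 171  14  15  73]
[103.4  182.05] [ 94 174  19  17 232]
[247.93 184.42] [241 179  15  12 147]
[259.03 213.61] [ 227  182   63   60 1451]
[132.01 193.63] [123 186  19  17 139]
[183.23 227.45] [179 222  10  11  87]
[221.57 257.31] [217 252  11  12 107]
[[306.29715977 148.68841451]
 [306.49889277 146.6574365 ]] (array([ 0.52280705, -0.1280599 ,  0.1119118 ]), np.float64(0.0015520345345526358))
```

View pics/s4.png

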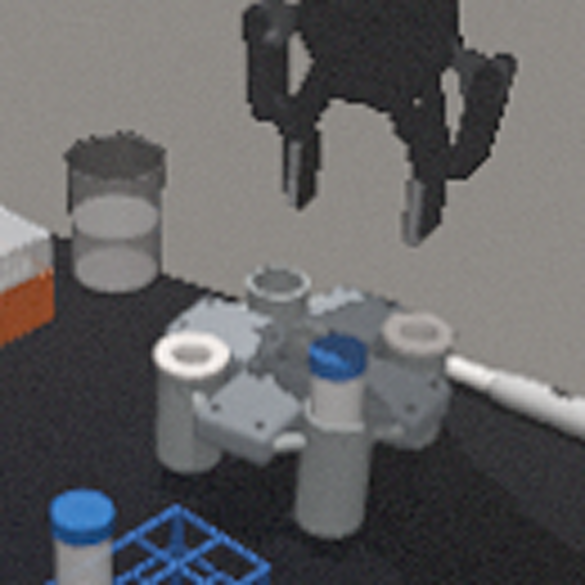

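The tube sits upright in the near bare bucket, with its cap at about (305,149) where a seated tube should show. Next is tube_50_a at about (0.5703,-0.0708).

```bash
echo '[0.175, 0.051, 0, 0.2, 0.06, 0.175, 0.051, 0, 0.2, 0.06, 0.175, 0.051, 0, 0.2, 0.06, 0.175, 0.051, 0, 0.2, 0.06, 0.175, 0.051, 0, 0.2, 0.06]' | python3 drive.py; echo '[0, 0, 0, 0, 0.06, 0, 0, 0, 0, 0.06, 0, 0, 0, 0, 0.06]' | python3 drive.py
```

```text
time: 6.9
ee_pos: [0.5689, -0.0662, 0.2318]
tcp_rot: [-179.8, -0.1, 90.1]
wrist_force: [-1.0, 0.1, 0.3]
opening: 0.0601
grasp_force: 0.0
time: 7.15
ee_pos: [0.5682, -0.071, 0.2327]
tcp_rot: [-179.9, 0.0, 90.0]
wrist_force: [-0.5, -1.3, 0.3]
opening: 0.0602
grasp_force: 0.0
```

```bash
echo '[0, 0.002, 0.08, 0, 0.06, 0, 0.002, 0.08, 0, 0.06, 0, 0.002, 0.117, 0, 0.06, 0, 0.002, 0.117, 0, 0.06, 0, 0.002, 0.117, 0, 0.06]' | python3 drive.py; echo '[0, 0, 0, 0, 0.02, 0, 0, 0, 0, 0.02, 0, 0, 0, 0, 0.02, 0, 0, 0, 0, 0.02, 0, 0, 0, 0, 0.02]' | python3 drive.py 40; echo '[0, 0, -0.03, 0, 0.02, 0, 0, -0.06, 0, 0.02, 0, 0, -0.09, 0, 0.02, 0, 0, -0.125, 0, 0.02, 0, 0, -0.125, 0, 0.02]' | python3 drive.py
```

```text
time: 7.57
ee_pos: [0.5692, -0.0715, 0.1155]
tcp_rot: [-179.8, -0.0, 89.9]
wrist_force: [0.4, -0.2, 0.7]
opening: 0.0599
grasp_force: 0.0
time: 7.98
ee_pos: [0.5722, -0.0706, 0.1196]
tcp_rot: [179.7, 0.0, 90.0]
wrist_force: [0.1, 0.9, 8.9]
opening: 0.0302
grasp_force: 39.3
time: 8.4
ee_pos: [0.5723, -0.0706, 0.2502]
tcp_rot: [179.4, 0.1, 90.0]
wrist_force: [1.2, -0.3, 0.2]
opening: 0.0303
grasp_force: 40.2
```

```bash
echo '[-0.137, 0.023, 0, 0, 0.02, -0.137, 0.023, 0, 0, 0.02, -0.137, 0.023, 0, 0, 0.02, -0.137, 0.023, 0, 0, 0.02, -0.137, 0.023, 0, 0, 0.02]' | python3 drive.py; echo '[-0.137, 0.0225, 0, 0, 0.02, -0.137, 0.0225, 0, 0, 0.02, -0.137, 0.0225, 0, 0, 0.02, -0.137, 0.0225, 0, 0, 0.02, -0.137, 0.0225, 0, 0, 0.02]' | python3 drive.py;echo '[0, 0, 0, 0, 0.02, 0, 0, 0, 0, 0.02, 0, 0, 0, 0, 0.02]' | python3 drive.py
python3 - <<'E'
from h import *
b=eyes.camera("side"); o=bot.get_obs();print(o['ee_pos'],o['tcp_rot'],o['wrist_force'])
p=o['ee_pos']; print(proj("side",[p-[0,0,.116],p-[0,0,.006],[.6178,-.345,.096]]))
crop(b,250,60,100,110,5,"pics/s5.png")
E
```

```text
time: 8.82
ee_pos: [0.5939, -0.2108, 0.2417]
tcp_rot: [180.0, 0.0, 89.8]
wrist_force: [-0.1, -0.4, -0.1]
opening: 0.0302
grasp_force: 40.2
time: 9.23
ee_pos: [0.6161, -0.3471, 0.2409]
tcp_rot: [-180.0, 0.0, 89.8]
wrist_force: [-0.6, 0.9, -0.7]
opening: 0.0301
grasp_force: 40.2
time: 9.48
ee_pos: [0.6164, -0.3428, 0.2427]
tcp_rot: [180.0, 0.0, 90.1]
wrist_force: [0.3, -0.2, -0.1]
opening: 0.03
grasp_force: 40.2
[ 0.61633507 -0.34289674  0.24271669] [1.79950869e+02 1.72669506e-02 9.00606088e+01] [-0.0574526  -0.14533116 -0.27977082]
[[291.8560646  122.49024774]
 [294.25610382  85.13032474]
 [291.16284325 131.57951804]]
```

View pics/s5.png

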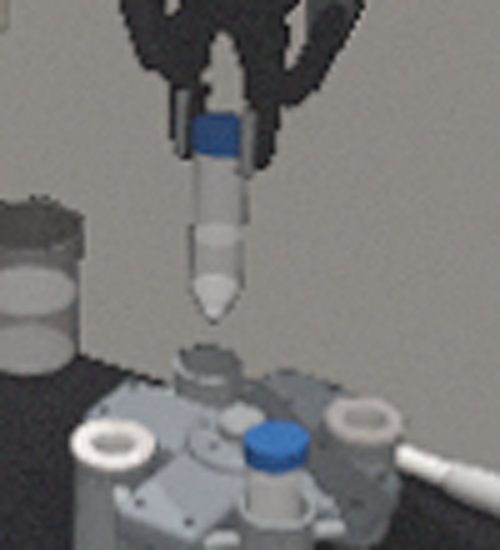

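The foot is at about (292.6,124), over the far bare mouth at (291.6,132.3). It needs about 2 mm of shift, then lowering.

```bash
echo '[-0.002, 0.0015, 0.02, 0, 0.02, -0.002, 0.0015, 0.04, 0, 0.02, -0.002, 0.0015, 0.05, 0, 0.02, -0.002, 0.0015, 0.05, 0, 0.02]' | python3 drive.py; echo '[0, 0, 0.01, 0, 0.02, 0, 0, 0.02, 0, 0.02, 0, 0, 0.025, 0, 0.02, 0, 0, 0.025, 0, 0.02]' | python3 drive.py; echo '[0, 0, 0.01, 0, 0.02, 0, 0, 0.02, 0, 0.02, 0, 0, 0.028, 0, 0.02, 0, 0, 0.028, 0, 0.02, 0, 0, 0.028, 0, 0.02]' | python3 drive.py
```

```text
time: 9.87
ee_pos: [0.617, -0.3451, 0.1894]
tcp_rot: [-179.8, -0.1, 90.0]
wrist_force: [0.3, 0.3, -0.5]
opening: 0.0306
grasp_force: 40.2
time: 10.2
ee_pos: [0.6173, -0.3462, 0.1654]
tcp_rot: [-179.9, -0.0, 90.0]
wrist_force: [0.1, 0.3, -0.6]
opening: 0.0301
grasp_force: 40.2
time: 10.62
ee_pos: [0.6176, -0.3464, 0.1385]
tcp_rot: [180.0, 0.0, 90.0]
wrist_force: [0.2, -0.3, 1.5]
opening: 0.0302
grasp_force: 40.4
```

```bash
echo '[0, 0, 0.001, 0, 0.02, 0, 0, 0.001, 0, 0.05, 0, 0, 0.001, 0, 0.05, 0, 0, 0.001, 0, 0.05]' | python3 drive.py; echo '[0, 0, -0.02, 0, 0.055, 0, 0, -0.06, 0, 0.055, 0, 0, -0.11, 0, 0.055, 0, 0, -0.11, 0, 0.055, 0, 0, -0.11, 0, 0.055]' | python3 drive.py
python3 - <<'E'
from h import *
b=eyes.camera("side");print(bot.get_obs()['ee_pos']);[print(c,s) for c,s in blobs(b[:175,200:],(98,150,60),(115,255,255),20)]
print(proj("side",[[.5185,-.246,.131],[.6175,-.346,.131]]))
E
echo '[0.16, -0.043, 0, 0, 0.055, 0.16, -0.043, 0, 0, 0.055, 0.16, -0.043, 0, 0, 0.055, 0.16, -0.043, 0, 0, 0.055, 0.16, -0.043, 0, 0, 0.055]' | python3 drive.py; echo '[0.16, -0.043, 0, 0, 0.055, 0.16, -0.043, 0, 0, 0.055, 0.16, -0.043, 0, 0, 0.055, 0.16, -0.043, 0, 0, 0.055, 0.16, -0.043, 0, 0, 0.055]' | python3 drive.py;  echo '[0.155, -0.043, 0, 0, 0.045, 0.155, -0.043, 0, 0, 0.045, 0.155, -0.043, 0, 0, 0.045, 0.155, -0.043, 0, 0, 0.045, 0.155, -0.043, 0, 0, 0.045]' | python3 drive.py; echo '[0, 0, 0, 0, 0.045, 0, 0, 0, 0, 0.045, 0, 0, 0, 0, 0.045]' | python3 drive.py
```

```text
time: 10.95
ee_pos: [0.6174, -0.3464, 0.1373]
tcp_rot: [-180.0, -0.0, 90.0]
wrist_force: [-0.3, -0.5, 0.3]
opening: 0.0502
grasp_force: 0.0
time: 11.37
ee_pos: [0.6184, -0.3469, 0.2524]
tcp_rot: [179.7, 0.2, 90.0]
wrist_force: [-0.4, 0.2, -1.1]
opening: 0.0552
grasp_force: 0.0
[ 0.6181222  -0.34676633  0.24957855]
[ 89.95 121.36] [ 86 118  10   7  44]
[104.59 149.01] [ 99 145  12   9  96]
[[306.35533688 148.63236505]
 [292.14671057 120.54424223]]
time: 11.83
ee_pos: [0.5726, -0.1808, 0.2468]
tcp_rot: [-179.8, -0.1, 90.2]
wrist_force: [-0.6, 1.1, 0.3]
opening: 0.0551
grasp_force: 0.0
time: 12.25
ee_pos: [0.5297, -0.0212, 0.2468]
tcp_rot: [-179.9, -0.1, 90.2]
wrist_force: [-0.2, 0.3, -0.0]
opening: 0.0549
grasp_force: 0.0
time: 12.67
ee_pos: [0.487, 0.133, 0.2464]
tcp_rot: [-179.9, -0.0, 90.2]
wrist_force: [-0.2, -0.3, -0.0]
opening: 0.0451
grasp_force: 0.0
time: 12.92
ee_pos: [0.489, 0.1276, 0.2471]
tcp_rot: [-179.9, 0.0, 89.9]
wrist_force: [-0.6, 0.1, 0.4]
opening: 0.0452
grasp_force: 0.0
```

Both 50 ml caps show where seated ones should, at (304.6,149.0) and (290.0,121.4). Now tube_15_b.

```bash
echo '[0.0014, -0.002, 0.08, 0, 0.045, 0.0014, -0.002, 0.08, 0, 0.045, 0.0014, -0.002, 0.126, 0, 0.045, 0.0014, -0.002, 0.126, 0, 0.045, 0.0014, -0.002, 0.126, 0, 0.045]' | python3 drive.py; echo '[0, 0, 0, 0, 0.01, 0, 0, 0, 0, 0.01, 0, 0, 0, 0, 0.01, 0, 0, 0, 0, 0.01, 0, 0, 0, 0, 0.01]' | python3 drive.py 30; echo '[0, 0, -0.03, 0, 0.01, 0, 0, -0.06, 0, 0.01, 0, 0, -0.09, 0, 0.01, 0, 0, -0.125, 0, 0.01, 0, 0, -0.125, 0, 0.01]' | python3 drive.py
```

```text
time: 13.33
ee_pos: [0.4857, 0.1285, 0.1199]
tcp_rot: [-179.7, 0.1, 89.9]
wrist_force: [0.6, -0.1, 0.7]
opening: 0.0452
grasp_force: 0.0
time: 13.75
ee_pos: [0.4882, 0.1303, 0.1243]
tcp_rot: [179.8, -0.1, 90.0]
wrist_force: [0.3, 0.1, 8.1]
opening: 0.0183
grasp_force: 29.6
time: 14.17
ee_pos: [0.4885, 0.1305, 0.2546]
tcp_rot: [179.4, -0.1, 90.0]
wrist_force: [1.1, 0.3, 0.7]
opening: 0.0182
grasp_force: 29.8
```

```bash
echo '[-0.15, 0.05, 0, 0, 0.01, -0.15, 0.05, 0, 0, 0.01, -0.15, 0.05, 0, 0, 0.01, -0.15, 0.05, 0, 0, 0.01, -0.15, 0.05, 0, 0, 0.01]' | python3 drive.py; echo '[-0.15, 0.05, 0, 0, 0.01, -0.15, 0.05, 0, 0, 0.01, -0.15, 0.05, 0, 0, 0.01, -0.15, 0.05, 0, 0, 0.01, -0.15, 0.05, 0, 0, 0.01]' | python3 drive.py;echo '[-0.0775, 0.029, 0, 0, 0.01, -0.0775, 0.029, 0, 0, 0.01, -0.0775, 0.029, 0, 0, 0.01, -0.0775, 0.029, 0, 0, 0.01, -0.0775, 0.029, 0, 0, 0.01]' | python3 drive.py; echo '[0, 0, 0, 0, 0.01, 0, 0, 0, 0, 0.01, 0, 0, 0, 0, 0.01]' | python3 drive.py
python3 - <<'E'
from h import *
b=eyes.camera("side"); o=bot.get_obs();print(o['ee_pos'],o['tcp_rot'],o['wrist_force'])
p=o['ee_pos']; print(proj("side",[p-[0,0,.119],p-[0,0,.006],[.617,-.247,.096]]))
crop(b,235,70,100,110,5,"pics/s6.png")
E
```

```text
time: 14.58
ee_pos: [0.5382, -0.0246, 0.2471]
tcp_rot: [179.9, 0.1, 89.7]
wrist_force: [-0.2, 0.1, 0.2]
opening: 0.0184
grasp_force: 29.8
time: 15.0
ee_pos: [0.5878, -0.1749, 0.2461]
tcp_rot: [180.0, 0.1, 89.7]
wrist_force: [1.2, 0.6, -0.3]
opening: 0.0185
grasp_force: 29.8
time: 15.42
ee_pos: [0.6157, -0.2472, 0.247]
tcp_rot: [180.0, -0.0, 90.0]
wrist_force: [-1.3, 0.6, -0.2]
opening: 0.018
grasp_force: 29.8
time: 15.67
ee_pos: [0.6156, -0.2465, 0.2478]
tcp_rot: [179.9, 0.0, 90.0]
wrist_force: [-0.0, -0.6, -0.7]
opening: 0.0186
grasp_force: 29.8
[ 0.61559232 -0.24666031  0.24763239] [1.79943274e+02 2.33136333e-02 9.00299044e+01] [ 0.55119171 -0.41908441  0.05735688]
[[273.3757874  137.3709917 ]
 [274.56375449  97.23805306]
 [272.68188861 147.65745098]]
```

View pics/s6.png

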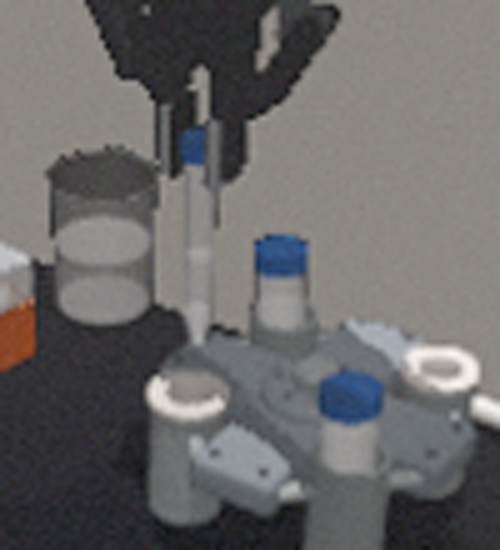

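The foot is at about (275,138.4) over the reducer mouth at (272.6,147.6). That is 1–2 mm to the right, so I shift about 2.4 mm in +x and lower with force checks.

```bash
echo '[0.0003, 0.0024, 0.01, 0, 0.01, 0.0003, 0.0024, 0.02, 0, 0.01, 0.0003, 0.0024, 0.03, 0, 0.01, 0.0003, 0.0024, 0.04, 0, 0.01, 0.0003, 0.0024, 0.045, 0, 0.01]' | python3 drive.py; echo '[0, 0, 0.006, 0, 0.01, 0, 0, 0.012, 0, 0.01, 0, 0, 0.015, 0, 0.01, 0, 0, 0.015, 0, 0.01]' | python3 drive.py
python3 - <<'E'
from h import *
b=eyes.camera("side"); o=bot.get_obs();print(o['ee_pos'],o['tcp_rot'],o['wrist_force'],o['torque'])
crop(b,235,70,100,110,5,"pics/s7.png")
E
```

```text
time: 16.13
ee_pos: [0.6176, -0.247, 0.1996]
tcp_rot: [-179.9, -0.0, 90.0]
wrist_force: [-0.1, 0.0, -1.2]
opening: 0.0177
grasp_force: 29.8
time: 16.47
ee_pos: [0.6179, -0.2472, 0.186]
tcp_rot: [-180.0, -0.0, 90.0]
wrist_force: [0.1, -1.0, -0.1]
opening: 0.0181
grasp_force: 29.7
[ 0.61800217 -0.24726344  0.18662695] [-1.79990230e+02 -5.54329582e-03  8.99676609e+01] [ 0.36926892 -0.47237664 -1.17134071] [ 0.01707298 -0.07857016  0.00848815]
```

View pics/s7.png

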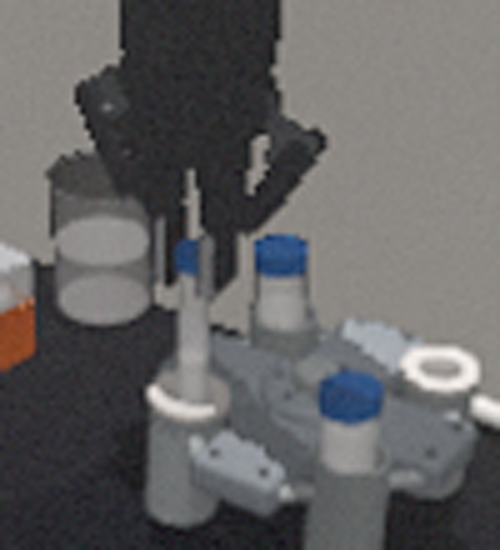

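The tube has entered the reducer bore with no contact force. I'll continue down, nudging 1 mm toward centre.

```bash
echo '[0.0007, 0.001, 0.006, 0, 0.01, 0.0007, 0.001, 0.012, 0, 0.01, 0.0007, 0.001, 0.018, 0, 0.01, 0.0007, 0.001, 0.024, 0, 0.01, 0.0007, 0.001, 0.03, 0, 0.01]' | python3 drive.py; echo '[0, 0, 0.006, 0, 0.01, 0, 0, 0.01, 0, 0.01, 0, 0, 0.013, 0, 0.01, 0, 0, 0.013, 0, 0.01, 0, 0, 0.013, 0, 0.01]' | python3 drive.py
```

```text
time: 16.93
ee_pos: [0.6189, -0.2465, 0.1559]
tcp_rot: [-180.0, -0.0, 90.0]
wrist_force: [-0.2, 1.1, 0.3]
opening: 0.0179
grasp_force: 29.8
time: 17.35
ee_pos: [0.619, -0.2466, 0.1439]
tcp_rot: [180.0, 0.0, 90.0]
wrist_force: [-0.6, -0.4, -0.6]
opening: 0.0184
grasp_force: 29.8
```

```bash
echo '[0, 0, 0.002, 0, 0.01, 0, 0, 0.003, 0, 0.01, 0, 0, 0.003, 0, 0.04, 0, 0, 0.003, 0, 0.04, 0, 0, 0.003, 0, 0.04]' | python3 drive.py; echo '[0, 0, -0.02, 0, 0.045, 0, 0, -0.06, 0, 0.045, 0, 0, -0.105, 0, 0.045, 0, 0, -0.105, 0, 0.045, 0, 0, -0.105, 0, 0.045]' | python3 drive.py
python3 - <<'E'
from h import *
b=eyes.camera("side");print(bot.get_obs()['ee_pos']);[print(c,s) for c,s in blobs(b[:200,200:],(98,150,60),(115,255,255),20)]
print(proj("side",[[.619,-.2466,.135]]))
E
echo '[0.18, -0.0105, 0, 0, 0.045, 0.18, -0.0105, 0, 0, 0.045, 0.18, -0.0105, 0, 0, 0.045, 0.18, -0.0105, 0, 0, 0.045, 0.18, -0.0105, 0, 0, 0.045]' | python3 drive.py; echo '[0.18, -0.012, 0, 0, 0.045, 0.18, -0.012, 0, 0, 0.045, 0.18, -0.012, 0, 0, 0.045, 0.18, -0.012, 0, 0, 0.045, 0.18, -0.012, 0, 0, 0.045]' | python3 drive.py; echo '[0, 0, 0, 0, 0.045, 0, 0, 0, 0, 0.045, 0, 0, 0, 0, 0.045]' | python3 drive.py
```

```text
time: 17.77
ee_pos: [0.619, -0.2465, 0.1407]
tcp_rot: [-180.0, -0.0, 90.0]
wrist_force: [0.9, 0.4, -0.9]
opening: 0.0399
grasp_force: 0.0
time: 18.18
ee_pos: [0.62, -0.2469, 0.2495]
tcp_rot: [179.7, 0.1, 90.0]
wrist_force: [0.7, 0.2, -0.2]
opening: 0.0453
grasp_force: 0.0
[ 0.61951545 -0.24674195  0.24688585]
[ 90.38 120.33] [ 86 117  10   8  61]
[ 71.67 135.  ] [ 69 132   7   7  30]
[104.95 149.03] [ 99 145  12   9  74]
[ 67.54 192.95] [ 41 182  49  18 296]
[[272.31371309 134.87963531]]
time: 18.65
ee_pos: [0.6076, -0.062, 0.2442]
tcp_rot: [-179.8, -0.1, 90.1]
wrist_force: [-0.2, 0.1, -0.2]
opening: 0.045
grasp_force: 0.0
time: 19.07
ee_pos: [0.5956, 0.1178, 0.244]
tcp_rot: [-179.8, -0.0, 90.2]
wrist_force: [-0.3, -0.0, -0.6]
opening: 0.0449
grasp_force: 0.0
time: 19.32
ee_pos: [0.5967, 0.1124, 0.2449]
tcp_rot: [-179.9, 0.0, 89.9]
wrist_force: [-1.0, -0.3, -0.3]
opening: 0.0454
grasp_force: 0.0
```

```bash
echo '[0.001, 0, 0.08, 0, 0.045, 0.001, 0, 0.08, 0, 0.045, 0.001, 0, 0.1245, 0, 0.045, 0.001, 0, 0.1245, 0, 0.045, 0.001, 0, 0.1245, 0, 0.045]' | python3 drive.py; echo '[0, 0, 0, 0, 0.01, 0, 0, 0, 0, 0.01, 0, 0, 0, 0, 0.01, 0, 0, 0, 0, 0.01, 0, 0, 0, 0, 0.01]' | python3 drive.py 30; echo '[0, 0, -0.03, 0, 0.01, 0, 0, -0.06, 0, 0.01, 0, 0, -0.09, 0, 0.01, 0, 0, -0.13, 0, 0.01, 0, 0, -0.165, 0, 0.01]' | python3 drive.py; echo '[0, 0, 0, 0, 0.01, 0, 0, 0, 0, 0.01]' | python3 drive.py
```

```text
time: 19.73
ee_pos: [0.5954, 0.1127, 0.1192]
tcp_rot: [-179.7, 0.1, 89.9]
wrist_force: [0.1, 0.2, 0.8]
opening: 0.045
grasp_force: 0.0
time: 20.15
ee_pos: [0.5981, 0.1147, 0.1242]
tcp_rot: [179.7, -0.0, 90.0]
wrist_force: [-0.3, -0.1, 8.2]
opening: 0.0178
grasp_force: 29.6
time: 20.57
ee_pos: [0.5965, 0.1145, 0.2897]
tcp_rot: [179.9, -0.0, 90.0]
wrist_force: [0.9, 0.1, 0.2]
opening: 0.0182
grasp_force: 29.7
time: 20.73
ee_pos: [0.5977, 0.1147, 0.2901]
tcp_rot: [179.7, -0.1, 90.0]
wrist_force: [-0.3, 0.1, -1.3]
opening: 0.0185
grasp_force: 29.7
```

```bash
echo '[-0.155, -0.026, 0, 0, 0.01, -0.155, -0.026, 0, 0, 0.01, -0.155, -0.026, 0, 0, 0.01, -0.155, -0.026, 0, 0, 0.01, -0.155, -0.026, 0, 0, 0.01]' | python3 drive.py; echo '[-0.155, -0.026, 0, 0, 0.01, -0.155, -0.026, 0, 0, 0.01, -0.155, -0.026, 0, 0, 0.01, -0.155, -0.026, 0, 0, 0.01, -0.155, -0.026, 0, 0, 0.01]' | python3 drive.py;echo '[-0.15, -0.0255, 0, 0, 0.01, -0.15, -0.0255, 0, 0, 0.01, -0.15, -0.0255, 0, 0, 0.01, -0.15, -0.0255, 0, 0, 0.01, -0.15, -0.0255, 0, 0, 0.01]' | python3 drive.py; echo '[0, 0, 0.02, 0, 0.01, 0, 0, 0.04, 0, 0.01, 0, 0, 0.04, 0, 0.01, 0, 0, 0.04, 0, 0.01]' | python3 drive.py
python3 - <<'E'
from h import *
b=eyes.camera("side"); o=bot.get_obs();print(o['ee_pos'],o['tcp_rot'],o['wrist_force'])
p=o['ee_pos']; print(proj("side",[p-[0,0,.119],p-[0,0,.006],[.52,-.345,.096]]))
crop(b,265,60,100,110,5,"pics/s8.png")
E
```

```text
time: 21.15
ee_pos: [0.5695, -0.0453, 0.286]
tcp_rot: [-180.0, 0.1, 89.7]
wrist_force: [0.3, 0.8, -0.3]
opening: 0.0176
grasp_force: 29.7
time: 21.57
ee_pos: [0.5433, -0.2001, 0.2853]
tcp_rot: [-179.9, 0.1, 89.7]
wrist_force: [0.1, 0.5, -1.1]
opening: 0.018
grasp_force: 29.7
time: 21.98
ee_pos: [0.5178, -0.3496, 0.2846]
tcp_rot: [-179.9, -0.0, 89.7]
wrist_force: [0.6, -0.3, -0.4]
opening: 0.0179
grasp_force: 29.7
time: 22.32
ee_pos: [0.5187, -0.3446, 0.2453]
tcp_rot: [-179.9, -0.1, 90.0]
wrist_force: [-0.2, -0.3, -0.6]
opening: 0.0183
grasp_force: 29.7
[ 0.51907879 -0.34478509  0.24667817] [-1.79977022e+02 -2.06379158e-02  9.00035052e+01] [-0.42360126 -0.2798141   0.01146339]
[[323.88025355 132.43581946]
 [328.96445584  93.01717502]
 [322.29557743 142.35707898]]
```

View pics/s8.png

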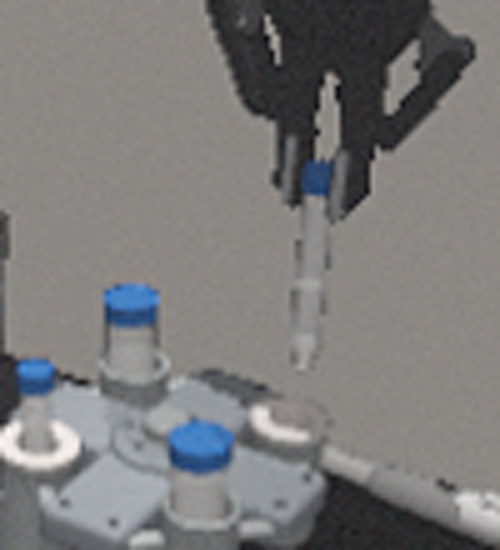

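The foot is at about (325.9,133.5) above the last reducer mouth at (322.7,144). The offset pattern matches the previous one, so I apply a small shift and lower.

```bash
echo '[0.0003, 0.0017, 0.01, 0, 0.01, 0.0003, 0.0017, 0.02, 0, 0.01, 0.0003, 0.0017, 0.03, 0, 0.01, 0.0003, 0.0017, 0.04, 0, 0.01, 0.0003, 0.0017, 0.045, 0, 0.01]' | python3 drive.py; echo '[0, 0, 0.006, 0, 0.01, 0, 0, 0.012, 0, 0.01, 0, 0, 0.015, 0, 0.01, 0, 0, 0.015, 0, 0.01]' | python3 drive.py
python3 - <<'E'
from h import *
b=eyes.camera("side"); o=bot.get_obs();print(o['ee_pos'],o['tcp_rot'],o['wrist_force'],o['torque'])
crop(b,285,70,80,100,6,"pics/s9.png")
E
```

```text
time: 22.78
ee_pos: [0.5203, -0.3449, 0.1991]
tcp_rot: [-179.9, -0.1, 90.0]
wrist_force: [0.1, -0.2, -1.1]
opening: 0.0184
grasp_force: 29.7
time: 23.12
ee_pos: [0.5205, -0.3451, 0.1855]
tcp_rot: [-180.0, -0.0, 90.0]
wrist_force: [-0.1, -0.1, -0.0]
opening: 0.0185
grasp_force: 29.7
[ 0.52058509 -0.34518115  0.1861019 ] [-1.79984741e+02 -8.39269695e-03  8.99663786e+01] [ 0.31097578 -0.90160029 -0.408191  ] [-0.01556207 -0.01276237  0.04524508]
```

View pics/s9.png

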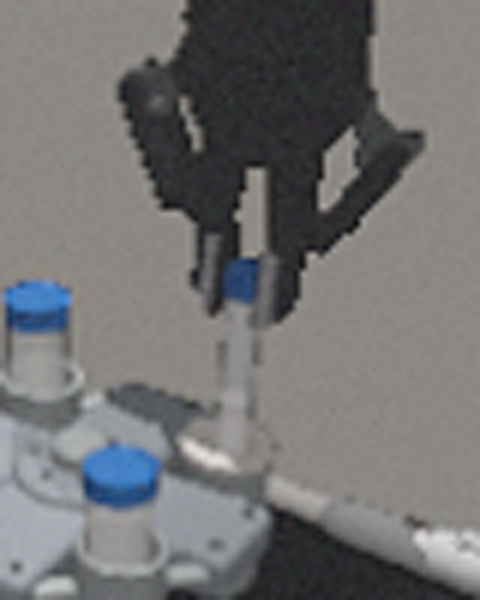

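The tube at about (324,143) is inside the reducer mouth. I'll finish the descent.

```bash
echo '[0.0005, 0.0008, 0.006, 0, 0.01, 0.0005, 0.0008, 0.012, 0, 0.01, 0.0005, 0.0008, 0.018, 0, 0.01, 0.0005, 0.0008, 0.024, 0, 0.01, 0.0005, 0.0008, 0.03, 0, 0.01]' | python3 drive.py; echo '[0, 0, 0.006, 0, 0.01, 0, 0, 0.01, 0, 0.01, 0, 0, 0.013, 0, 0.01, 0, 0, 0.013, 0, 0.01, 0, 0, 0.013, 0, 0.01]' | python3 drive.py; echo '[0, 0, 0.002, 0, 0.01, 0, 0, 0.003, 0, 0.01, 0, 0, 0.003, 0, 0.04, 0, 0, 0.003, 0, 0.04, 0, 0, 0.003, 0, 0.04]' | python3 drive.py; echo '[0, 0, -0.02, 0, 0.045, 0, 0, -0.06, 0, 0.045, 0, 0, -0.12, 0, 0.045, 0, 0, -0.12, 0, 0.045, 0, 0, -0.12, 0, 0.045]' | python3 drive.py; echo '[0.16, -0.05, -0.02, 0, 0.045, 0.16, -0.05, -0.02, 0, 0.045, 0.16, -0.05, -0.02, 0, 0.045, 0.16, -0.05, -0.02, 0, 0.045, 0.16, -0.05, -0.02, 0, 0.045]' | python3 drive.py; echo '[0.16, -0.05, 0, 0, 0.045, 0.16, -0.05, 0, 0, 0.045, 0.16, -0.05, 0, 0, 0.045, 0.16, -0.05, 0, 0, 0.045, 0.16, -0.05, 0, 0, 0.045]' | python3 drive.py
python3 - <<'E'
from h import *
b=eyes.camera("side"); a=eyes.camera("top"); o=bot.get_obs();print(o['ee_pos'],o['wrist_force'])
[print(c,s) for c,s in blobs(b[:170,200:],(98,150,60),(115,255,255),20)]
print(proj("side",[[.5185,-.246,.131],[.6175,-.346,.131],[.619,-.2466,.135],[.521,-.3447,.135]]))
cv2.imwrite("pics/end.png",np.hstack([cv2.resize(b[105:185,255:345],(450,400),interpolation=2),cv2.resize(a[140:225,310:384],(348,400),interpolation=2)]))
E
```

```text
time: 23.58
ee_pos: [0.5214, -0.3447, 0.1554]
tcp_rot: [-180.0, -0.0, 90.0]
wrist_force: [0.5, 0.2, -0.5]
opening: 0.0183
grasp_force: 29.7
time: 24.0
ee_pos: [0.5215, -0.3448, 0.1434]
tcp_rot: [180.0, 0.0, 90.0]
wrist_force: [-0.1, 0.2, -0.0]
opening: 0.0183
grasp_force: 29.8
time: 24.42
ee_pos: [0.5214, -0.3446, 0.14]
tcp_rot: [-180.0, -0.0, 90.0]
wrist_force: [0.2, -0.1, -0.3]
opening: 0.0398
grasp_force: 0.0
time: 24.83
ee_pos: [0.5224, -0.3453, 0.2658]
tcp_rot: [179.6, 0.2, 90.0]
wrist_force: [0.3, -1.2, -0.2]
opening: 0.045
grasp_force: 0.0
time: 25.25
ee_pos: [0.4699, -0.1801, 0.2816]
tcp_rot: [179.9, -0.1, 90.1]
wrist_force: [-1.0, 0.8, -0.2]
opening: 0.0452
grasp_force: 0.0
time: 25.67
ee_pos: [0.4198, -0.02, 0.2803]
tcp_rot: [-180.0, -0.1, 90.2]
wrist_force: [-0.9, -0.4, 0.4]
opening: 0.0449
grasp_force: 0.0
[ 0.42144955 -0.02344904  0.28007919] [ 0.81321314 -0.35273904  0.24789387]
[124.65 129.85] [123 127   4   7  20]
[104.64 148.97] [ 99 145  12   9  97]
[[306.35533688 148.63236505]
 [292.14671057 120.54424223]
 [272.31371309 134.87963531]
 [323.52280289 129.84912453]]
```

View pics/end.png

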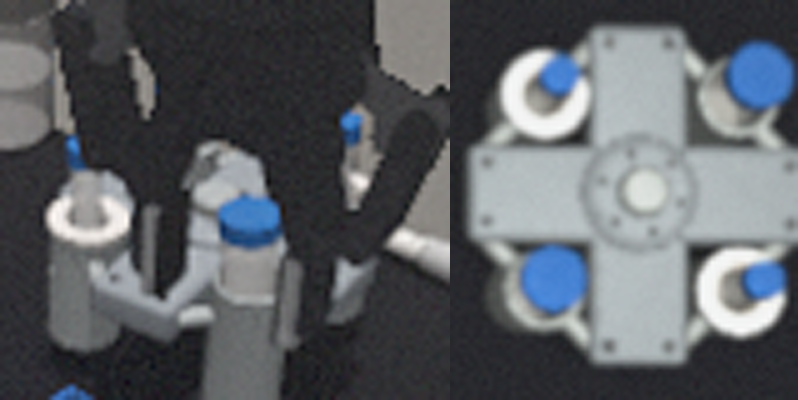

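The side view is partly covered by the arm. The top view shows a cap over every one of the four buckets, shifted outward as perspective demands. I'll check the cap axes against the mouths in the top picture.

Run:
```python
from h import *
np.set_printoptions(precision=4,suppress=True)
a=eyes.camera("top")[135:230,305:390]
T={"L1":(.5175,-.2473),"L2":(.6164,-.3464),"S1":(.6164,-.2475),"S2":(.5175,-.3462)}
for c,s in blobs(a,(98,110,120),(118,255,255),12):
    z=.137 if s[4]>80 else .141
    p=onz("top",c+[305,135],z)[:2]; k=min(T,key=lambda k:np.hypot(*(p-T[k]))); print(k,s[2:],p,(p-T[k])*1000)
```

```text
L2 [ 14  14 158] [ 0.6204 -0.3465] [ 3.9992 -0.0526]
S1 [ 9  9 50] [ 0.6194 -0.2476] [ 2.9513 -0.0811]
L1 [ 14  15 158] [ 0.5213 -0.245 ] [3.8065 2.3175]
S2 [ 9  7 53] [ 0.5207 -0.3457] [3.1791 0.4715]
```

```bash
python3 -c "
from workcell import bot, eyes;print(bot.job_done())"
```

```text
the job is handed in; nothing more can be done
None
```

I loaded the rotor and handed the job in at about 26 s: both 50 ml tubes are in the bare steel buckets and both 15 ml tubes in the white reducers, released, upright and fully down as far as the cameras show.

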